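# Hook the jar shelf into its rack and lock it

### The arm

A 6-joint arm with a two-finger parallel gripper is mounted at the origin on a cart in front of the work surface, level with it; the furniture and walls round the work are solid. World frame = base frame: x ahead of the robot, y to its left, z up, the work surface at z = 0. Lengths are in m, angles in rad, forces in N, time in s.
With the tool pointing down it reaches from about 0.275 to 0.85 m from the base axis. Payload 19 kg.
Tool frame: the origin (TCP) lies at the very end of the fingers, on their centre line; the grasp point (between the pads) lies 19 mm behind it (arm.grasp_offset is the distance from the TCP to the grasp point, in m); z points along the fingers, y is the line along which they close (so a half turn about z gives the same grasp; the last joint's range is limited). The gripper opens to 85 mm and grips with 20 to 120 N. Pads are 22 mm wide; open, the fingers measure 114 mm over their backs; the gripper's body (76 mm by 85 mm) begins 54 mm behind the grasp point. The pads swing forward as they close: fully open they stand 13 mm farther back than shut.
Start: joints at [-1.271, 0.15, 1.437, -0, 1.554, -0.134], TCP at [0.242, -0.522, 0.231] pointing down, gripper open.
Joint ranges: [-2.8, 2.8], [-0.68, 2.1], [0.12, 2.68], [-1.39, 4.53], [0.16, 2.79], [-2.81, 2.81]. Speed limits (rad/s): [1.89, 1.89, 2.22, 3.01, 3.01, 3.01].

### API

Orientations are given as a rotation vector (axis times angle).
In Python, from rig import arm gives the robot as it stands. The module is installed in compiled form; this text tells all that it offers.
- The arm moves only by the tool send_rows, never from a script. Its argument "moves" is a list of rows, each a list of 7 numbers: the shift along the tool's x, y, z in m, then the turn, a rotation vector about the tool's x, y, z in rad, then the closure in counts, from 0 (fully open) to 255 (shut). In form: [[x, y, z, wx, wy, wz, fingers], ...]. A call has 1 to 5 rows; each row shifts and turns the commanded pose from where the row before left it, along the tool's axes as they then stand; what a row does not reach is not made up. A row lasts 1/8 s, in which the tool goes at most 62.5 mm and 10.7 degrees, less where a joint would pass 70% of its speed; a pose out of reach is approached as far as the arm can. A call with a gripper value outside its range is refused whole. The fingers move at their own pace and stop on an object; the grip force is fixed at half the most. Time passes only in rows, so rows that do not move let the fingers close. It gives the time, the measured TCP pose, the force, the opening and the grip force at its end, in the units of the state.
- arm.observe(): the state, without advancing time (a new reading comes with each control period).
- arm.capture(name): name is "scene" or "top" or "wrist"; returns (picture, depth): 420x560x3 uint8, red, green, blue; 420x560 float32, m along the optical axis (not along the pixel's ray), 0 where there is no reading.
- arm.get_calibration(name): a dict with "fx", "fy", "cx", "cy" (pixels), "T" (4x4, takes a point from camera to world coordinates); the wrist camera has in their place "hand_eye" (4x4, takes a point from camera to tool coordinates, whose origin is the TCP and whose axes are the flange's). Camera axes: x right, y up, looking along -z (the intrinsics and any distortion apply to the point x, -y, -z); pixel columns grow to the right and rows downward; lengths in m; the calibration is good to about 2 mm. A picture is of the moment at which its call begins: read the wrist's pose just before it. get_calibration takes no time and is no camera call.
- arm.hand_in(): hands the job in; it is judged then, once.
The state is a dict: "clock": time; "q": joint angles; "joint_vel": joint speeds; "joint_efforts": joint torques, N m; "eef_pos": TCP position; "orientation": TCP orientation; "contact_force": force on the tool from outside, world axes, zero at the start; "ft_torque": the same for the moment, N m; "opening": finger opening in m; "gripper_force": force on a finger pad.
Only numpy, scipy, OpenCV 4.12 (cv2) and the standard library are available. Lean on these libraries where they do the work, as an engineer would, in place of code of your own. Each camera call takes 0.05 s, during which the arm holds its last target. There are 200 camera calls.

### The job

Pick up the wide jar shelf, the one with two claws on its back, by its handle, hook its two claws into the slots of the rack's two uprights, and press it down until the spring catch snaps over it and it hangs level and locked. Let go of it, and leave the narrow one-claw shelf where it is.

Things in the scene. Friction and masses are not known exactly. Their poses are not given: they have to be found in the camera images.
- wide_shelf_grip (a point): Centre of the handle bar (56x14x20, along x; 112 above the underside) of the loose steel shelf (tray 60 deep, 150 wide; 0.26 kg). Pinch from above along y. x to its back, z up. Back plate's rear at x=26. Behind it, claws at y=-41, +41, 12 wide, to x=50: arm top 45, arm underside 57, lip's foot 87 below this point. Between them a 10-wide tab, 6 thick, to x=42, top 45 below.
- rack_home (a point): Fixed rack's point where wide_shelf_grip lies, axes parallel, when locked; 172 over the board (top z=0.016), 26 before the two uprights' front, midway. x goes through the rack. Slots at y=-41, +41: 32 wide, from 57 below to 5 above this point. Claws enter 40 (30 to 50) higher than home, from 50 or more in front; go on to x=0, then down; from 30 to 10 above home it presses on the catch, up to 10 N.
- catch (a joint): Spring catch between the uprights, a bolt 26 wide with a sloping nose. Metres: 0 when sprung out, up to 0.014 pushed back. The shelf's tab pushes it back on the way down; it springs out to near 0 above the tab when the shelf is home.
- narrow_shelf_grip (a point): The other, narrow loose shelf (80 wide, one claw in the middle of its back, same height and handle): leave it. This point is the centre of its handle bar, 112 above its underside; axes as for the wide shelf.

How it is judged:
At the end, for the whole second after the job is handed in: The wide shelf hangs still with both claws home in the slots: its handle point within 16 mm along x and y and, in height, 6 mm above to 8 mm below the home point, within 0.15 rad of level, and the spring catch sprung out (under 4 mm) over its tab (z of wide_shelf_grip in the frame of rack_home between -0.008 and 0.006 m and x of wide_shelf_grip in the frame of rack_home between -0.016 and 0.016 m and y of wide_shelf_grip in the frame of rack_home between -0.016 and 0.016 m and angle between wide_shelf_grip's own z axis and vertical below 0.15 rad and value of joint catch below 0.004 m and linear speed of wide_shelf below 0.02 m/s); the robot touches nothing.
It fails at once if the narrow shelf is moved by more than 30 mm (distance of narrow_shelf_grip from where it was at the start of the episode above 0.03 m).
It also fails if it takes over 35 s, if anything falls off the work surface, if the arm or the gripper's body presses on something with over 40 N, if the wrist force passes 120 N, or if a joint passes its speed limit or range.

## Working session

There is one attempt and no reset: what is moved stays moved. The work goes in short steps, Python scripts to look and compute and a tool call to move; the robot and the scene stay as the last step left them, time stands still between calls to the robot, and variables do not carry over. Pictures are saved under pics/ and viewed, at most 10 in all, crops included, and the job is handed in when it is done.

Besides the shell and the picture viewer there is one more tool, called after "Emit:" in YAML: its name, and indented under it one key for each argument. send_rows: Moves the arm, as the interface text tells. Its arguments: {"type":"object","properties":{"moves":{"type":"array","items":{"type":"array","items":{"type":"number"}}}},"required":["moves"]}

```bash
mkdir -p pics; cat > h.py <<'E'
import numpy as np, cv2
from scipy.spatial.transform import Rotation as R
from rig import arm
def cap(n):
    s=arm.observe(); p,d=arm.capture(n); c=arm.get_calibration(n)
    if 'T' in c: T=np.array(c['T'])
    else:
        W=np.eye(4); W[:3,:3]=R.from_rotvec(s['orientation']).as_matrix(); W[:3,3]=s['eef_pos']; T=W@np.array(c['hand_eye'])
    v,u=np.mgrid[:420,:560]
    P=np.stack([(u-c['cx'])/c['fx']*d,-(v-c['cy'])/c['fy']*d,-d],-1)@T[:3,:3].T+T[:3,3]
    P[d<=0]=np.nan
    return p,P
E
python3 - <<'E'
from h import *
for n in('scene','top'):
    p,P=cap(n); np.save(n+'.npy',P); cv2.imwrite(f'pics/{n}0.png',p[...,::-1])
    c=arm.get_calibration(n); print(n,{k:c[k] for k in c})
print(arm.observe())
E
```

```text
scene {'fx': 546.6663756748264, 'fy': 546.6663756748264, 'cx': 277.80213851515623, 'cy': 213.71623798665408, 'T': array([[-0.84052062,  0.40765821, -0.35684712,  0.05862257],
       [-0.54155788, -0.65102485,  0.53186625,  0.5894519 ],
       [-0.0154967 ,  0.64029792,  0.76797033,  1.13477512],
       [ 0.        ,  0.        ,  0.        ,  1.        ]])}
top {'fx': 523.244212185308, 'fy': 523.244212185308, 'cx': 280.12648323952874, 'cy': 204.78328743061448, 'T': array([[ 0.00836869,  0.99466087, -0.10285773,  0.34565498],
       [-0.99988027,  0.00698473, -0.01380786, -0.03498535],
       [-0.01301571,  0.10296097,  0.99460024,  1.39720367],
       [ 0.        ,  0.        ,  0.        ,  1.        ]])}
{'clock': 0.1, 'q': array([-1.27101307e+00,  1.50914581e-01,  1.43793273e+00,  2.68244946e-05,
        1.55377020e+00, -1.34013221e-01]), 'joint_vel': array([ 7.69889409e-04, -2.02227111e-03, -2.37985454e-03,  9.90270022e-04,
       -2.80577395e-05, -1.62151203e-03]), 'joint_efforts': array([ 3.52043840e-03, -7.14377260e+01, -5.71799862e+01, -2.80315971e-04,
        7.00212491e-03,  3.38917016e-05]), 'eef_pos': array([ 0.24160577, -0.52155361,  0.23076506]), 'orientation': array([-3.06698462e+00, -6.75854696e-01,  9.12645524e-05]), 'contact_force': array([ 0.08005188, -0.62525857,  0.09012638]), 'ft_torque': array([ 0.00484647, -0.04955283, -0.02652299]), 'gripper_force': 0.0, 'opening': 0.08547321063827817}
```

View pics/scene0.png

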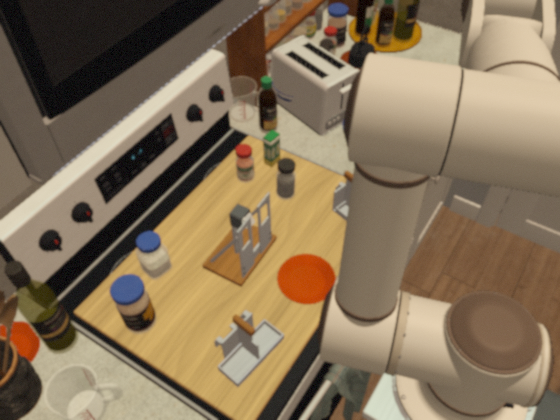

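View pics/top0.png

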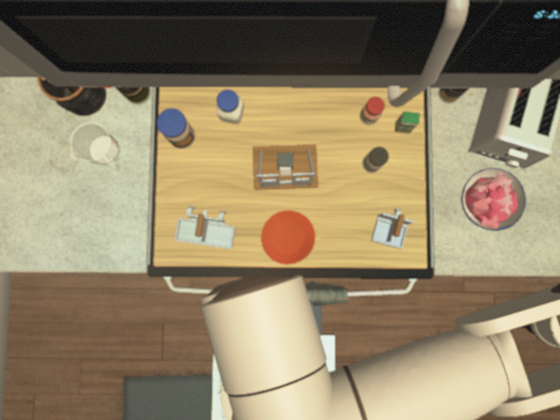

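The scene picture shows the rack at about (250,235), the wide two-claw shelf at (248,345), and the narrow one at (345,200). In the top view the wide shelf's handle is at (202,225), the rack uprights at (268..305,180) and the narrow shelf at (393,228).

```bash
python3 - <<'E'
from h import *
im=cv2.imread('pics/top0.png');P=np.load('top.npy')
a=cv2.resize(im[195:255,165:245],None,fx=5,fy=5,interpolation=2); b=cv2.resize(im[140:195,245:325],None,fx=5,fy=5,interpolation=2)
cv2.imwrite('pics/crop1.png',np.vstack([a,b]))
def rect(m,S=None):
    X=P[m][:,:2]; print(len(X),'z',np.round(np.percentile(P[m][:,2],[5,50,95]),3),'med',np.median(X,0).round(3)); r=cv2.minAreaRect(X.astype(np.float32)*1000); print(r)
def box(u0,u1,v0,v1,z0,z1):
    m=np.zeros(P.shape[:2],bool); m[v0:v1,u0:u1]=1
    return m&(P[...,2]>z0)&(P[...,2]<z1)
print('handle');rect(box(165,245,200,260,.112,.15))
print('tray etc');rect(box(165,245,200,260,-.0,.02)) if 0 else None
print('board/rack')
for z0,z1 in((.01,.022),(.15,.185),(.185,.25)): rect(box(245,325,140,200,z0,z1))
S=np.load('scene.npy');P=S
print('scene handle');rect(box(215,275,300,340,.112,.15))
print('scene upr');rect(box(225,280,190,285,.15,.25))
print(np.round(S[180:290:10,225:285:10,2],3))
E
```

```text
handle
151 z [0.127 0.136 0.141] med [0.425 0.177]
((425.9346008300781, 178.54107666015625), (14.943859100341797, 54.50587463378906), 82.26285552978516)
tray etc
board/rack
1960 z [0.012 0.016 0.02 ] med [ 0.549 -0.023]
((584.2276000976562, -26.61285400390625), (161.5946807861328, 213.0485076904297), 0.48847293853759766)
205 z [0.155 0.173 0.184] med [ 0.556 -0.031]
((566.840087890625, -29.34380340576172), (58.973228454589844, 132.54771423339844), 2.5317461490631104)
339 z [0.186 0.19  0.211] med [ 0.567 -0.029]
((566.72412109375, -29.50940704345703), (58.76263427734375, 132.44577026367188), 2.37252140045166)
scene handle
224 z [0.126 0.137 0.141] med [0.423 0.183]
((425.0425720214844, 180.6632843017578), (15.278480529785156, 56.26761245727539), 81.55365753173828)
scene upr
785 z [0.155 0.186 0.21 ] med [ 0.55  -0.016]
((566.085693359375, -26.059585571289062), (61.51498031616211, 135.62423706054688), 2.3584165573120117)
[[0.02  0.019 0.028 0.016 0.016 0.017]
 [0.018 0.014 0.015 0.017 0.018 0.018]
 [0.018 0.017 0.018 0.015 0.198 0.013]
 [0.017 0.189 0.188 0.128 0.02  0.024]
 [0.016 0.173 0.209 0.019 0.132 0.016]
 [0.017 0.121 0.03  0.032 0.094 0.023]
 [0.028 0.178 0.033 0.026 0.057 0.015]
 [0.112 0.044 0.12  0.065 0.032 0.02 ]
 [0.03  0.031 0.089 0.029 0.02  0.018]
 [0.03  0.034 0.044 0.018 0.017 0.019]
 [0.014 0.028 0.02  0.02  0.019 0.017]]
```

View pics/crop1.png

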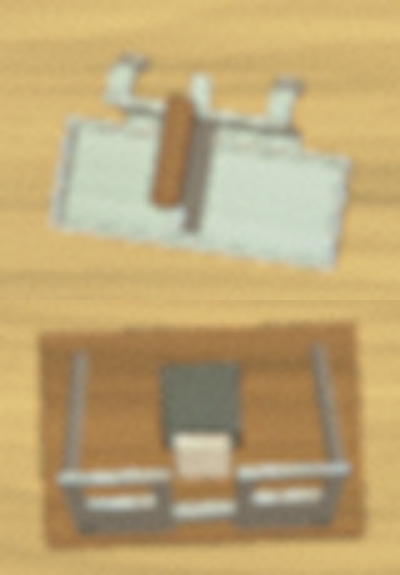

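The crops show that the rack front edge runs from (62,478) to (348,465) in crop pixels. The wide shelf's handle runs along the shelf's x axis with a yaw of about -8°. I estimate the grip at (0.4255, 0.1795) and home at (0.5105, -0.030), with a rack yaw of about 2.4°. I'll go above the shelf now.

Emit:
send_rows:
  moves:
    - [0,0,-0.03,0,0,0.1435,0]
    - [0,0,-0.03,0,0,0.1435,0]
    - [0,0,-0.03,0,0,0.1435,0]
    - [0,0,-0.01,0,0,0.1435,0]
    - [0.0056,-0.048,0,0,0,0,0]

```text
clock: 0.72
eef_pos: [0.2535, -0.4761, 0.3307]
orientation: [-3.133, 0.227, 0.001]
contact_force: [1.1, 0.4, -0.0]
opening: 0.0855
gripper_force: 0.0
```

Emit:
send_rows:
  moves:
    - [0.0056,-0.048,0,0,0,0,0]
    - [0.0056,-0.048,0,0,0,0,0]
    - [0.0056,-0.048,0,0,0,0,0]
    - [0.0056,-0.048,0,0,0,0,0]
    - [0.0056,-0.048,0,0,0,0,0]

```text
clock: 1.35
eef_pos: [0.3152, -0.2397, 0.3311]
orientation: [-3.134, 0.221, 0.0]
contact_force: [0.8, -0.3, -1.3]
opening: 0.0855
gripper_force: 0.0
```

Emit:
send_rows:
  moves:
    - [0.0056,-0.048,0,0,0,0,0]
    - [0.0056,-0.048,0,0,0,0,0]
    - [0.0056,-0.048,0,0,0,0,0]
    - [0.0056,-0.048,0,0,0,0,0]
    - [0.0056,-0.048,0,0,0,0,0]

```text
clock: 1.98
eef_pos: [0.3764, -0.0059, 0.3313]
orientation: [-3.134, 0.22, -0.0]
contact_force: [1.7, -1.0, 0.9]
opening: 0.0854
gripper_force: 0.0
```

Emit:
send_rows:
  moves:
    - [0.0056,-0.048,0,0,0,0,0]
    - [0.0056,-0.048,0,0,0,0,0]
    - [0.0056,-0.048,0,0,0,0,0]
    - [0.0056,-0.048,0,0,0,0,0]
    - [0,0,0,0,0,0,0]

```text
clock: 2.6
eef_pos: [0.4255, 0.1819, 0.3305]
orientation: [3.134, -0.214, -0.003]
contact_force: [-0.9, 0.1, -0.7]
opening: 0.0855
gripper_force: 0.0
```

```bash
python3 - <<'E'
from h import *
s=arm.observe();print(s['eef_pos'],s['orientation'])
p,P=cap('wrist'); np.save('wrist.npy',P); cv2.imwrite('pics/w1.png',p[...,::-1])
m=(P[...,2]>.118)&(P[...,2]<.15)&(abs(P[...,0]-.425)<.06)&(abs(P[...,1]-.18)<.05)
print(m.sum(),np.median(P[m][:,2]),cv2.minAreaRect((P[m][:,:2]*1000).astype(np.float32)),[x.mean().round() for x in np.nonzero(m)])
E
```

```text
[0.42546345 0.18187416 0.3304813 ] [ 3.13425568e+00 -2.14443590e-01 -2.79549742e-03]
629 0.13721153375083406 ((426.0837097167969, 180.75059509277344), (13.022294998168945, 55.31488037109375), 81.97743225097656) [np.float64(177.0), np.float64(280.0)]
```

View pics/w1.png

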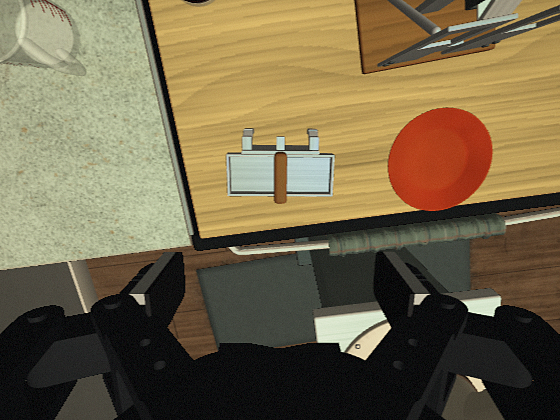

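The wrist view shows the wide shelf with its handle at (280,177), aligned with the tool. I'll descend and grip.

Emit:
send_rows:
  moves:
    - [0,0.001,0.05,0,0,0,0]
    - [0,0,0.05,0,0,0,0]
    - [0,0,0.05,0,0,0,0]
    - [0,0,0.045,0,0,0,0]
    - [0,0,0.025,0,0,0,0]

```text
clock: 3.28
eef_pos: [0.4244, 0.1772, 0.1093]
orientation: [3.133, -0.222, -0.003]
contact_force: [-0.0, 0.7, -0.4]
opening: 0.0856
gripper_force: 0.0
```

Emit:
send_rows:
  moves:
    - [0,0,0,0,0,0,100]
    - [0,0,0,0,0,0,255]
    - [0,0,0,0,0,0,255]
    - [0,0,0,0,0,0,255]
    - [0,0,0,0,0,0,255]

```text
clock: 3.9
eef_pos: [0.4256, 0.1785, 0.1122]
orientation: [-3.134, 0.22, -0.002]
contact_force: [-1.6, -1.9, 6.3]
opening: 0.0127
gripper_force: 58.7
```

Emit:
send_rows:
  moves:
    - [0,0,-0.02,0,0,0,255]
    - [0,0,-0.04,0,0,0,255]
    - [0,0,-0.04,0,0,-0.06,255]
    - [0,0,-0.03,0,0,-0.06,255]
    - [0,0,0,0,0,-0.0615,255]

```text
clock: 4.53
eef_pos: [0.426, 0.1787, 0.2439]
orientation: [-3.14, -0.068, -0.006]
contact_force: [-0.6, 0.2, -3.0]
opening: 0.0127
gripper_force: 59.0
```

Emit:
send_rows:
  moves:
    - [-0.001,0.03,0,0,0,0,255]
    - [-0.001,0.05,0,0,0,0,255]
    - [-0.001,0.05,0,0,0,0,255]
    - [-0.001,0.05,0,0,0,0,255]
    - [0,0.0315,0,0,0,0,255]

```text
clock: 5.15
eef_pos: [0.4297, -0.0349, 0.2416]
orientation: [3.141, 0.063, 0.001]
contact_force: [0.1, 1.0, -1.8]
opening: 0.0129
gripper_force: 59.0
```

Emit:
send_rows:
  moves:
    - [0,0,0,0,0,0,255]
    - [0,0,0,0,0,0,255]

```text
clock: 5.4
eef_pos: [0.43, -0.0327, 0.2414]
orientation: [-3.141, -0.065, -0.0]
contact_force: [-0.2, -0.1, -2.4]
opening: 0.0129
gripper_force: 59.1
```

```bash
python3 - <<'E'
from h import *
s=arm.observe();print(s['eef_pos'],s['orientation'])
p,P=cap('wrist'); np.save('wrist2.npy',P); cv2.imwrite('pics/w2.png',p[...,::-1])
p,Q=cap('top'); np.save('top2.npy',Q); cv2.imwrite('pics/t2.png',p[...,::-1])
p,Q=cap('scene'); np.save('scene2.npy',Q); cv2.imwrite('pics/s2.png',p[...,::-1])
E
```

```text
[ 0.42998399 -0.03265022  0.24141789] [-3.14061604e+00 -6.45656159e-02 -9.20384946e-05]
```

View pics/w2.png

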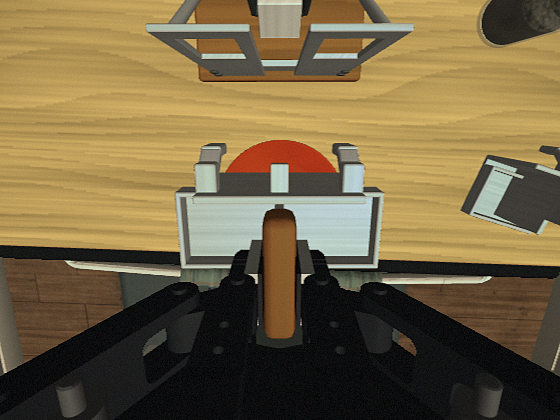

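The wrist view shows the claws at (208,170) and (348,170), the tab at (280,178), and the uprights' top edge at about (150..412, 28). I'll measure both in this one picture.

```bash
python3 - <<'E'
from h import *
P=np.load('wrist2.npy')
def box(P,u0,u1,v0,v1,z0,z1):
    m=np.zeros(P.shape[:2],bool); m[v0:v1,u0:u1]=1
    return m&(P[...,2]>z0)&(P[...,2]<z1)
def rect(P,m):print(m.sum(),'z',np.percentile(P[m][:,2],[2,50,98]).round(4),cv2.minAreaRect((P[m][:,:2]*1000).astype(np.float32)))
print('upright');
for r in((140,270),(295,420)):
    m=box(P,*r,0,75,.15,.26); rect(P,m); 
    mm=m&(P[...,0]<.548); rect(P,mm)
m=box(P,140,420,20,80,.17,.26)&(P[...,0]<.548)
X=P[m][:,:2]; print('front fit',np.polyfit(X[:,1],X[:,0],1), X[:,1].min(),X[:,1].max())
print('claws')
for r in((190,225),(330,366),(268,292)):
    m=box(P,*r,135,192,.15,.2); rect(P,m)
print('handle'); rect(P,box(P,255,305,205,340,.2,.35))
print('plate row z',P[190:200:3,200:360:20,2].round(3))
for n,o in(('scene2',(225,285,180,300)),('top2',(245,325,140,260))):
    Q=np.load(n+'.npy'); rect(Q,box(Q,*o,.15,.25)&(Q[...,0]>.5))
E
```

```text
upright
2987 z [0.1529 0.1959 0.2098] ((550.1995849609375, 8.761150360107422), (30.43903160095215, 61.72101593017578), 3.3867087364196777)
2283 z [0.1544 0.2035 0.2099] ((540.96630859375, 8.709901809692383), (13.771199226379395, 60.349510192871094), 0.19364774227142334)
2763 z [0.1519 0.1985 0.2098] ((553.9779052734375, -65.42457580566406), (31.379812240600586, 57.4282341003418), 2.4202868938446045)
2220 z [0.1537 0.2043 0.2099] ((540.8717041015625, -66.13972473144531), (57.11945724487305, 10.056536674499512), 85.68431091308594)
front fit [-0.03936662  0.53706086] -0.09474067593450154 0.03887002701152864
claws
491 z [0.1544 0.1932 0.1997] ((456.5219421386719, 13.437095642089844), (23.839305877685547, 45.21965408325195), 62.87672805786133)
548 z [0.1535 0.193  0.1997] ((464.9869384765625, -81.10013580322266), (39.3357048034668, 27.550067901611328), 71.98958587646484)
88 z [0.1512 0.1776 0.1985] ((455.41680908203125, -31.903030395507812), (0.49220770597457886, 16.853071212768555), 2.3469297885894775)
handle
5698 z [0.2505 0.2666 0.2874] ((430.4383850097656, -31.42812728881836), (22.639389038085938, 55.4619140625), 84.12396240234375)
plate row z [[0.213 0.206 0.206 0.206 0.213 0.207 0.207 0.209]
 [0.215 0.213 0.214 0.214 0.214 0.214 0.213 0.213]
 [0.219 0.219 0.219 0.218 0.221 0.219 0.219 0.218]
 [0.22  0.219 0.22  0.22  0.221 0.219 0.22  0.221]]
784 z [0.1524 0.1865 0.2118] ((566.117919921875, -26.63684844970703), (61.48426055908203, 138.15086364746094), 2.8343119621276855)
395 z [0.1564 0.1868 0.211 ] ((567.8136596679688, -53.05696487426758), (58.002403259277344, 85.94153594970703), 1.412484049797058)
```

Emit:
send_rows:
  moves:
    - [0,0,0.015,0,0,0,255]
    - [0,0,0.014,0,0,0,255]
    - [0.015,0,0,0,0,0,255]
    - [0.015,0,0,0,0,0,255]
    - [0,0,0,0,0,0,255]

```text
clock: 6.18
eef_pos: [0.4612, -0.0317, 0.2122]
orientation: [-3.141, -0.065, 0.0]
contact_force: [0.1, 0.1, -2.0]
opening: 0.0131
gripper_force: 59.1
```

Emit:
send_rows:
  moves:
    - [0.015,0,0,0,0,0,255]
    - [0.012,0,0,0,0,0,255]
    - [0.01,0,0,0,0,0,255]
    - [0,0,0,0,0,0,255]

```text
clock: 6.68
eef_pos: [0.4975, -0.0302, 0.2121]
orientation: [-3.141, -0.065, 0.001]
contact_force: [0.2, -0.2, -1.8]
opening: 0.0129
gripper_force: 59.1
```

Emit:
send_rows:
  moves:
    - [0.005,0,0,0,0,0,255]
    - [0.004,0,0,0,0,0,255]
    - [0,0,0,0,0,0,255]

```text
clock: 7.05
eef_pos: [0.5061, -0.0298, 0.2123]
orientation: [-3.141, -0.065, -0.0]
contact_force: [0.0, 0.5, -1.7]
opening: 0.013
gripper_force: 59.1
```

Emit:
send_rows:
  moves:
    - [0.002,0,0,0,0,0,255]
    - [0.002,0,0,0,0,0,255]
    - [0,0,0,0,0,0,255]

```text
clock: 7.42
eef_pos: [0.51, -0.0297, 0.2123]
orientation: [-3.141, -0.065, 0.0]
contact_force: [-0.7, 0.1, -1.4]
opening: 0.0127
gripper_force: 59.1
```

Emit:
send_rows:
  moves:
    - [0,0,0.004,0,0,0,255]
    - [0,0,0.004,0,0,0,255]
    - [0,0,0.004,0,0,0,255]
    - [0,0,0,0,0,0,255]

```text
clock: 7.92
eef_pos: [0.5093, -0.0297, 0.1998]
orientation: [-3.141, -0.065, 0.003]
contact_force: [-4.8, -0.4, -1.3]
opening: 0.013
gripper_force: 59.3
```

Emit:
send_rows:
  moves:
    - [0,0,0.004,0,0,0,255]
    - [0,0,0.004,0,0,0,255]
    - [0,0,0.003,0,0,0,255]
    - [0,0,0,0,0,0,255]

```text
clock: 8.43
eef_pos: [0.509, -0.0297, 0.1885]
orientation: [-3.141, -0.065, 0.005]
contact_force: [-7.3, -0.5, -4.8]
opening: 0.0128
gripper_force: 58.8
```

Emit:
send_rows:
  moves:
    - [0,0,0.004,0,0,0,255]
    - [0,0,0.004,0,0,0,255]
    - [0,0,0,0,0,0,255]

```text
clock: 8.8
eef_pos: [0.51, -0.0297, 0.181]
orientation: [-3.141, -0.065, 0.0]
contact_force: [1.1, -1.1, -1.6]
opening: 0.0128
gripper_force: 59.7
```

Emit:
send_rows:
  moves:
    - [0,0,0.004,0,0,0,255]
    - [0,0,0.003,0,0,0,255]
    - [0,0,0,0,0,0,255]

```text
clock: 9.18
eef_pos: [0.5099, -0.0297, 0.1741]
orientation: [-3.141, -0.065, 0.001]
contact_force: [-0.6, 0.2, -2.1]
opening: 0.0131
gripper_force: 59.7
```

Emit:
send_rows:
  moves:
    - [0,0,0.002,0,0,0,255]
    - [0,0,0.002,0,0,0,255]
    - [0,0,0,0,0,0,255]

```text
clock: 9.55
eef_pos: [0.5106, -0.0298, 0.1719]
orientation: [3.14, 0.065, 0.004]
contact_force: [-3.2, 0.7, 15.0]
opening: 0.0131
gripper_force: 62.3
```

```bash
python3 - <<'E'
from h import *
s=arm.observe();print(s['eef_pos'],s['contact_force'])
p,P=cap('scene'); a=cv2.resize(p[190:300,190:310,::-1],None,fx=4,fy=4,interpolation=2)
p,Q=cap('wrist'); np.save('w3.npy',Q)
b=cv2.resize(p[...,::-1],(440,330)); b=cv2.copyMakeBorder(b,0,110,0,0,0) 
cv2.imwrite('pics/c3.png',np.hstack([a,b])[:,:800])
E
```

```text
[ 0.51063483 -0.02978826  0.17192631] [-3.20627361  0.71169891 15.03995569]
```

View pics/c3.png

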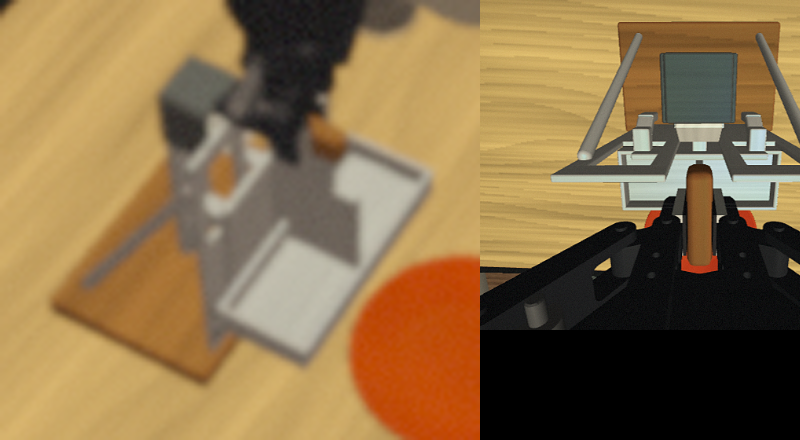

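The picture shows the claws through both slots at (645,130) and (757,130), with the cream bolt at (700,130) sprung out over the tab. The 15 N of upward force at home height means it is seated. I'll press lightly, then release and lift.

Emit:
send_rows:
  moves:
    - [0,0,0.001,0,0,0,255]
    - [0,0,-0.001,0,0,0,150]
    - [0,0,0,0,0,0,0]
    - [0,0,0,0,0,0,0]
    - [0,0,0,0,0,0,0]

```text
clock: 10.28
eef_pos: [0.5099, -0.0297, 0.1702]
orientation: [-3.141, -0.065, 0.0]
contact_force: [0.2, 0.5, 0.4]
opening: 0.0835
gripper_force: 0.0
```

Emit:
send_rows:
  moves:
    - [0,0,-0.01,0,0,0,0]
    - [0,0,-0.03,0,0,0,0]
    - [0,0,-0.04,0,0,0,0]
    - [-0.03,0,-0.04,0,0,0,0]
    - [-0.05,0,0,0,0,0,0]

```text
clock: 10.9
eef_pos: [0.4303, -0.0332, 0.2933]
orientation: [3.14, 0.066, 0.006]
contact_force: [-0.8, -0.3, -0.3]
opening: 0.0853
gripper_force: 0.0
```

Emit:
send_rows:
  moves:
    - [-0.04,0,-0.02,0,0,0,0]
    - [0,0,0,0,0,0,0]
    - [0,0,0,0,0,0,0]

```text
clock: 11.28
eef_pos: [0.3904, -0.0347, 0.3106]
orientation: [3.141, 0.065, 0.001]
contact_force: [-0.4, 0.4, -0.5]
opening: 0.0854
gripper_force: 0.0
```

```bash
python3 - <<'E'
from h import *
s=arm.observe();print(s['eef_pos'],s['contact_force'])
p,P=cap('wrist'); cv2.imwrite('pics/w4.png',p[...,::-1])
m=(P[...,2]>.185)&(P[...,2]<.225)&(P[...,0]<.53)&(P[...,0]>.47)&(abs(P[...,1]+.03)<.02)
print(m.sum(),np.percentile(P[m][:,2],[10,50,90]),cv2.minAreaRect((P[m][:,:2]*1000).astype(np.float32)))
E
```

```text
[ 0.39036994 -0.03470427  0.31061087] [-0.3560825   0.37557339 -0.54821573]
1430 [0.19199698 0.19451498 0.19671151] ((500.9166259765625, -29.978443145751953), (54.99943542480469, 13.388665199279785), 1.7687268257141113)
```

View pics/w4.png

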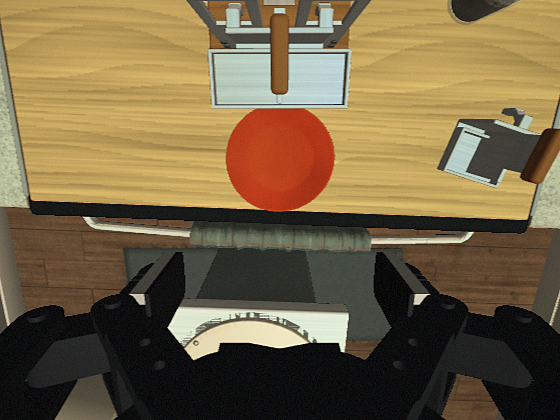

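The shelf hangs on the rack, with its handle at (280,55). The handle sits a few mm forward and may be slightly tilted, so I'll measure the pitch.

```bash
python3 - <<'E'
from h import *
p,P=cap('wrist')
m=(P[...,2]>.185)&(P[...,2]<.225)&(P[...,0]<.535)&(P[...,0]>.465)&(abs(P[...,1]+.03)<.005)
A=np.c_[P[m][:,:2]-[.5,-.03],np.ones(m.sum())]
print('handle plane',np.linalg.lstsq(A,P[m][:,2],rcond=None)[0])
m=np.zeros(m.shape,bool);m[60:98,218:340]=1
m&=(P[...,2]>.05)&(P[...,2]<.1)&(abs(P[...,1]+.03)>.012)
X=P[m];A=np.c_[X[:,:2]-[.48,-.03],np.ones(len(X))]
print('tray plane',np.linalg.lstsq(A,X[:,2],rcond=None)[0],len(X))
for n in('scene','top'):
    p,Q=cap(n); cv2.imwrite(f'pics/{n}5.png',cv2.resize(p[130:290,180:330,::-1],None,fx=3.7,fy=3.7,interpolation=2))
    m=(Q[...,2]>.18)&(Q[...,2]<.225)&(Q[...,0]<.53)&(Q[...,0]>.465)&(abs(Q[...,1]+.03)<.015)
    if m.sum()>9: print(n,m.sum(),np.median(Q[m][:,2]),cv2.minAreaRect((Q[m][:,:2]*1000).astype(np.float32)))
E
```

```text
handle plane [0.08718453 0.03061658 0.19461682]
tray plane [0.08513663 0.00400116 0.07577999] 3798
scene 200 0.1938961682310516 ((501.1851806640625, -29.000940322875977), (16.397064208984375, 57.00429916381836), 88.82686614990234)
top 65 0.19555061852622235 ((515.4134521484375, -31.526229858398438), (26.36794090270996, 13.974475860595703), 0.356828898191452)
```

View pics/scene5.png

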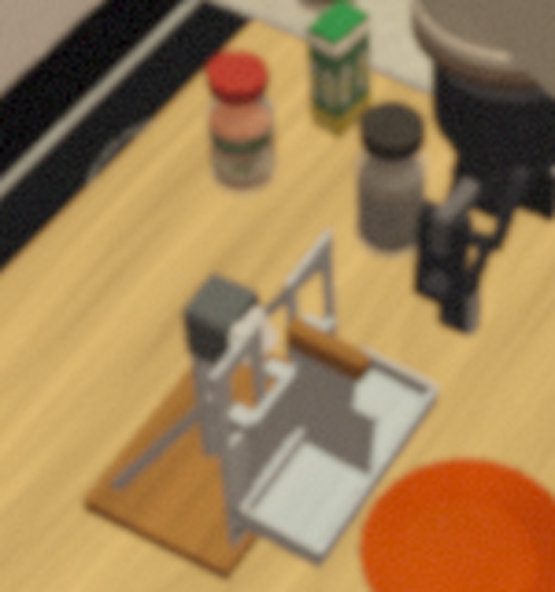

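The natural hang is 0.087 rad of tilt, 9 mm forward and 3.5 mm low. All three are within tolerance, and nothing changes between readings, so I'll hand in.

```bash
python3 -c "
from rig import arm
print(arm.hand_in())"
```

```text
the job is handed in; nothing more can be done
None
```

I hooked the wide shelf's two claws into the rack, pressed it home until the catch snapped, let go and handed it in at about 11 s. By my last measurement it hangs within limits (about 9 mm forward, 3.5 mm low, 0.087 rad tilt), the narrow shelf was left alone, and the hand-in returned no verdict.

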